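# Slide the collar round the bend of a grab bar

### The job

A loose steel collar hangs on one straight leg of the bent grab bar on the welding table. Slide it along the bar and round the bend to the other leg, right up against the stop shoulder there, and let go of it. Leave the loose ring, the bush, the ring gear and the marker lying where they are.

Things in the scene. Friction and masses are not known exactly. Their poses are not given: they have to be found in the camera images.
- collar_center (a point): centre of the loose dark steel collar, a plain ring 44 mm across, 18 mm wide, bore 22 mm, 120 g, threaded on the bent bar (cannot come off). Its x axis is the bore axis, level; at first it points along leg A to the bend. Hanging freely the centre is 5 mm below the bar's centre line, 100 mm above the table. Pinch it from above across its 44 mm, the fingers either side of the bar
- bent_bar: fixed steel grab bar, round, 12 mm thick, level, centre line 105 mm above the table, bent 75 degrees in plan; its ends turn down to a flat strip on the table. Origin: on the table under the point where leg A meets the bend; z up. Leg A lies along its x axis, from the upright at x = -130 mm to x = 0; the collar starts on it at x = -90 to -40 mm
- bend_mid (a point): middle of the bend, on the bar's centre line. In the axes of bent_bar the bend is an arc of 60 mm radius about (0, -60) mm, turning right (clockwise from above) through 75 degrees from (0, 0) to (58.0, -44.5) mm
- seat (a point): where the collar's centre is when it hangs against the stop shoulder on leg B: 86 mm past the arc's end, 100 mm above the table. Leg B runs straight from the arc's end for 130 mm to its upright, in direction (0.259, -0.966) of bent_bar's axes. The shoulder, a fixed ring 30 mm across, is on it from 95 to 105 mm past the arc's end
- ring_loose: bystander: black ring, 46 mm across, 8 mm thick, lying on the table; origin under its centre
- bush: bystander: brown steel bush, 38 mm across and 58 mm long, lying on the table; origin under its centre
- gear: bystander: ring gear, 94 mm across, 16 mm high, lying on the table; origin under its centre
- marker: bystander: white and yellow marker, 17 mm thick and 122 mm long, lying on the table; origin under its centre
There are look-alikes about, which are no part of the job. Leave any yellow look-alike of the part that bears collar_center alone.

How it is judged:
By the outcome, as a careful person would: the job done as asked, in the order asked, and still so for the second after the job is handed in, with the robot touching nothing.
It also fails if it takes over 40 s, if anything falls off the work surface, if the arm or the gripper's body presses on something with over 40 N, if the wrist force passes 120 N, or if a joint passes its speed limit or range.

### The arm

A 7-joint arm with a two-finger parallel gripper is mounted at the origin on a cart in front of the work surface, level with it; the furniture and walls round the work are solid. World frame = base frame: x ahead of the robot, y to its left, z up, the work surface at z = 0. Lengths are in m, angles in rad, forces in N, time in s.
With the tool pointing down it reaches from about 0.4 to 0.85 m from the base axis. Payload 10.4 kg.
Tool frame: the origin (TCP) lies on the centre line of the jaws, within the pads' length; the fingertips stand r.finger_overhang ahead of it and the grasp point (between the pads) lies 5 mm behind it (r.finger_overhang is the distance from the TCP to the fingertips, in m); z points along the fingers, y is the line along which they close (so a half turn about z gives the same grasp; the last joint's range is limited). The gripper opens to 87 mm and grips with 3 to 60 N. Pads are 19 mm wide; open, the fingers measure 117 mm over their backs; the gripper's body (75 mm by 190 mm) begins 51 mm behind the grasp point.
Start: joints at [1.184, 0.332, -0.065, 1.46, 0.022, 1.35, -0.088], TCP at [0.222, -0.584, 0.237] pointing down, gripper open.
Joint ranges: [-2.6, 2.6], [-0.5, 2.12], [-1.47, 1.34], [0.16, 2.42], [-1.27, 4.41], [0.06, 2.06], [-2.6, 2.6]. Speed limits (rad/s): [2.22, 2.22, 2.79, 2.79, 3.14, 3.14, 3.14].

### API

Orientations are given as a unit quaternion [x, y, z, w].
In Python, from bench import read_state, viewer, r gives the robot as it stands.
- The arm moves only by the tool carry_out, never from a script. Its argument "moves" is a list of rows, each a list of 6 numbers: the shift along the tool's x, y, z in units of 40 mm (1.0 is 40 mm), then the turn, a rotation vector about the tool's x, y, z in units of 8 degrees (1.0 is 8 degrees). A call has 1 to 20 rows; each row shifts and turns the commanded pose from where the row before left it, along the tool's axes as they then stand; what a row does not reach is not made up. A row lasts 1/8 s, in which the tool goes at most 62.5 mm and 10.7 degrees, less where a joint would pass 70% of its speed; a pose out of reach is approached as far as the arm can. A call is refused whole if a number of a shift passes 1 or a number of a turn 1, either way. A call with a gripper value outside its range is refused whole. "fingers" is the finger opening in mm, from 0 to 87, set as the call begins (left out, the last holds). The fingers move at their own pace and stop on an object; "force" is the grip in N (left out, the last holds). Time passes only in rows, so rows that do not move let the fingers close. It gives the time, the measured TCP pose, the force, the opening and the grip force at its end, in the units of the state.
- read_state(): the state, without advancing time (a new reading comes with each control period).
- viewer.camera(name): name is "scene" or "side" or "wrist"; returns a dict with "pixels" (384x512x3 uint8, red, green, blue), "range_z" (384x512 float32, m along the optical axis (not along the pixel's ray), 0 where there is no reading), "fx", "fy", "cx", "cy" (pixels), "xyz" and "orientation" of the camera in the world. Camera axes: x right, y down, z forward; pixel columns grow to the right and rows downward; lengths in m; the calibration is good to about 2 mm. A picture is of the moment at which its call begins.
- r.close_job(): hands the job in; it is judged then, once.
The state is a dict: "time": time; "joint_positions": joint angles; "joint_vel": joint speeds; "joint_torque": joint torques, N m; "ee_pos": TCP position; "eef_rot": TCP orientation; "ft_force": force on the tool from outside, world axes, zero at the start; "torque": the same for the moment, N m; "width": finger opening in m; "grip_force": force on a finger pad.
Only numpy, scipy, OpenCV 4.12 (cv2) and the standard library are available. Lean on these libraries where they do the work, as an engineer would, in place of code of your own. Each camera call takes 0.05 s, during which the arm holds its last target. There are 200 camera calls.

## Working session

There is one attempt and no reset: what is moved stays moved. The work goes in short steps, Python scripts to look and compute and a tool call to move; the robot and the scene stay as the last step left them, time stands still between calls to the robot, and variables do not carry over. Pictures are saved under pics/ and viewed, at most 10 in all, crops included, and the job is handed in when it is done.

Besides the shell and the picture viewer there is one more tool, called after ">>>" by a JSON object that holds its "api" and its "payload", one argument or row to a line. carry_out: Moves the arm, as the interface text tells. Its arguments: {"type":"object","properties":{"moves":{"type":"array","items":{"type":"array","items":{"type":"number"}}},"fingers":{"type":"number"},"force":{"type":"number"}},"required":["moves"]}

```bash
ls; mkdir -p pics; python3 - <<'E'
from bench import read_state, viewer, r
import cv2,numpy as np
s=read_state();print(s['time'],s['ee_pos'],s['eef_rot'],s['width'],r.finger_overhang)
for n in("scene","side"):
    c=viewer.camera(n);np.savez(f'{n}0.npz',**c)
    cv2.imwrite(f'pics/{n}0.png',c['pixels'][:,:,::-1]);print(n,c['xyz'],c['orientation'],c['fx'])
a=[cv2.imread(f'pics/{n}0.png') for n in("scene","side")]
E
```

```text
pics
0.0 [ 0.22225362 -0.58375397  0.23576309] [ 9.83500946e-01  1.80901613e-01 -1.65239331e-04 -6.84353702e-04] 0.08687088669576001 0.014
scene [-0.09106734 -0.4621756   0.69679012] [ 0.76999283 -0.47973236  0.22961183 -0.3524859 ] 453.0161261323
side [ 0.1817782  -1.03527459  0.62921221] [ 0.84350396 -0.16403056  0.10230993 -0.50112645] 409.04914593344824
```

View pics/scene0.png

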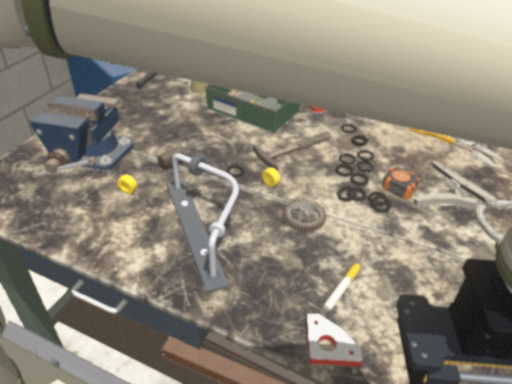

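View pics/side0.png

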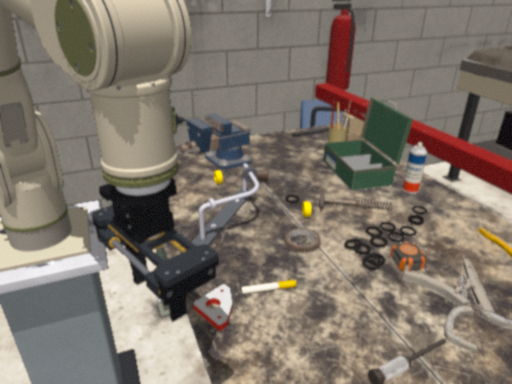

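The scene view shows the bar: leg A runs from the upright near (176,157) with the dark collar at about (195,166), the bend is near (232,180), and leg B runs down to (212,270) with the shoulder at about (216,230). I'll measure these by depth.

```bash
cat > h.py <<'E'
import numpy as np,cv2
from scipy.spatial.transform import Rotation as R
def pts(c):
    d=c['range_z'];v,u=np.indices(d.shape)
    p=np.stack([(u-c['cx'])/c['fx']*d,(v-c['cy'])/c['fy']*d,d],-1)
    return p@R.from_quat(c['orientation']).as_matrix().T+c['xyz']
E
python3 - <<'E'
from h import *
from scipy.optimize import least_squares
c=dict(np.load('scene0.npz'));P=pts(c)
roi=np.zeros(P.shape[:2],bool);roi[145:285,165:245]=1
m=roi&(P[...,2]>.085)&(P[...,2]<.135)&(c['range_z']>0)
q=P[m];print(len(q),q.min(0),q.max(0))
im=c['pixels'][140:290,150:260,::-1].copy()
M=cv2.cvtColor((m[140:290,150:260]*255).astype('uint8'),cv2.COLOR_GRAY2BGR)
cv2.imwrite('pics/crop0.png',np.hstack([cv2.resize(x,None,fx=3.6,fy=3.6,interpolation=cv2.INTER_CUBIC) for x in(im,M)]))
for v in range(150,285,6):
    u=np.where(m[v])[0]
    if len(u): print(v,u.min(),u.max(),P[v,u[0]].round(3),P[v,u[-1]].round(3))
E
```

```text
1139 [ 0.38258263 -0.1828345   0.08510552] [0.59442763 0.0315368  0.12263802]
156 173 202 [0.576 0.029 0.103] [ 0.59  -0.037  0.115]
162 173 206 [0.576 0.031 0.086] [ 0.594 -0.044  0.099]
168 188 216 [ 0.555 -0.022  0.102] [ 0.571 -0.082  0.111]
174 194 229 [ 0.556 -0.035  0.089] [ 0.565 -0.116  0.112]
180 228 235 [ 0.558 -0.117  0.101] [ 0.553 -0.136  0.112]
186 233 238 [ 0.538 -0.139  0.108] [ 0.543 -0.148  0.108]
192 233 238 [ 0.519 -0.149  0.11 ] [ 0.529 -0.155  0.105]
198 230 235 [ 0.5   -0.152  0.11 ] [ 0.507 -0.159  0.107]
204 227 233 [ 0.482 -0.155  0.11 ] [ 0.494 -0.161  0.103]
210 224 230 [ 0.464 -0.157  0.11 ] [ 0.476 -0.164  0.103]
216 221 227 [ 0.448 -0.16   0.109] [ 0.46  -0.166  0.102]
222 214 224 [ 0.421 -0.16   0.117] [ 0.442 -0.169  0.103]
228 209 225 [ 0.413 -0.154  0.107] [ 0.422 -0.182  0.111]
234 211 223 [ 0.398 -0.166  0.11 ] [ 0.416 -0.18   0.1  ]
240 209 215 [ 0.391 -0.166  0.101] [ 0.393 -0.177  0.104]
246 209 214 [ 0.384 -0.169  0.093] [ 0.388 -0.177  0.093]
```

View pics/crop0.png

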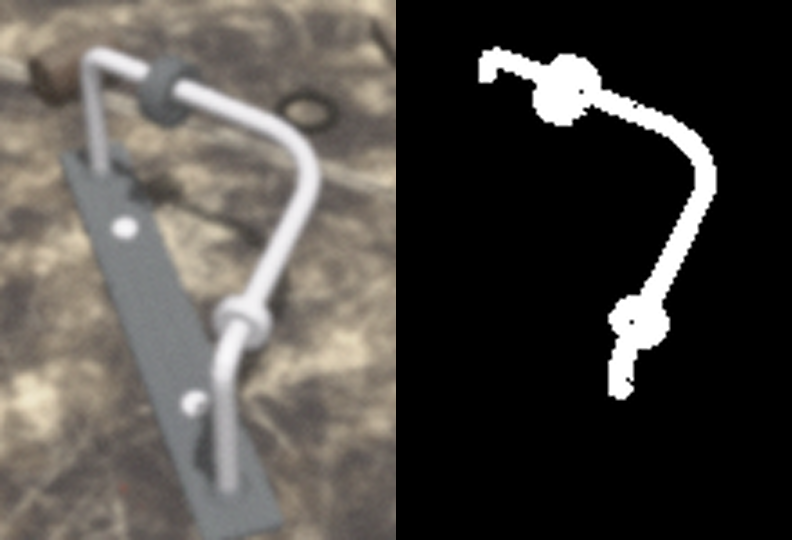

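The crop confirms the collar at about (196,165) and the shoulder at about (217,228). Next I'll fit lines to both legs with rays onto z = 0.105.

```bash
cat >> h.py <<'E'
def ray(c,u,v,z):
    d=R.from_quat(c['orientation']).apply([(u-c['cx'])/c['fx'],(v-c['cy'])/c['fy'],1]);return c['xyz']+d*(z-c['xyz'][2])/d[2]
def line(q):
    o=cv2.fitLine(np.float32(q),cv2.DIST_HUBER,0,.001,.001).ravel();return o[2:],o[:2]
E
python3 - <<'E'
from h import *
c=dict(np.load('scene0.npz'));P=pts(c)
m=np.zeros(P.shape[:2],bool);m[145:285,165:245]=1
m&=(P[...,2]>.085)&(P[...,2]<.135)&(c['range_z']>0)
A=[ray(c,u,np.where(m[:,u])[0].mean(),.105)[:2] for u in list(range(179,186))+list(range(207,222)) if m[:185,u].any() and not m[186:,u].any()]
B=[ray(c,np.where(m[v])[0].mean(),v,.105)[:2] for v in range(194,219)]
pa,da=line(A);pb,db=line(B)
if da[1]>0: da=-da
if db[0]>0: db=-db
ang=np.degrees(np.arctan2(da[0]*db[1]-da[1]*db[0],da@db))
X=pa+da*np.linalg.solve(np.c_[da,-db],pb-pa)[0]
t=60e-3*np.tan(np.radians(37.5));
O=X-da*t;E=X+db*t
print('dirs',da,db,'turn',ang,'corner',X,'origin',O,'arcend',E,'yaws',np.degrees(np.arctan2(da[1],da[0])),np.degrees(np.arctan2(db[1],db[0])))
print('resid',np.abs(np.cross(np.array(A)-pa,da)).max(),np.abs(np.cross(np.array(B)-pb,db)).max())
v,u=np.where(m[150:178,188:207]);
# drop bar pixels: use widest part moments
col=ray(c,196.5,165,.1)[:2]
print('collar along A (mm)',((col-O)@da)*1e3,'side',np.cross(da,col-O)*1e3)
w=ray(c,217,228,.105)[:2];print('shoulder along B',(w-E)@db*1e3,np.cross(db,w-E)*1e3,w)
up=ray(c,176,155,.105)[:2];print('upright',(up-O)@da*1e3)
print('seat',E+db*.086)
E
```

```text
dirs [-0.10809427 -0.9941406 ] [-0.9882873  -0.15260474] turn -75.01662 corner [ 0.5624362  -0.14498281] origin [ 0.56741284 -0.09921296] arcend [ 0.51693585 -0.15200868] yaws -96.20547 -171.22209
resid 0.0011526362061796264 0.0009260022164816652
collar along A (mm) -67.97761649503686 side -0.6242089247807922
shoulder along B 97.50058020904294 -0.8727849153438317 [ 0.42044408 -0.16602517]
upright -123.66431391025839
seat [ 0.43194314 -0.16513269]<stdin>:15: DeprecationWarning: Arrays of 2-dimensional vectors are deprecated. Use arrays of 3-dimensional vectors instead. (deprecated in NumPy 2.0)
<stdin>:19: DeprecationWarning: Arrays of 2-dimensional vectors are deprecated. Use arrays of 3-dimensional vectors instead. (deprecated in NumPy 2.0)
<stdin>:20: DeprecationWarning: Arrays of 2-dimensional vectors are deprecated. Use arrays of 3-dimensional vectors instead. (deprecated in NumPy 2.0)
```

>>> {"api": "carry_out", "payload": {
  "moves": [
    [0.82,-0.61,0,0,0,0],
    [0.82,-0.61,0,0,0,0],
    [0.82,-0.61,0,0,0,0],
    [0.82,-0.61,0,0,0,0],
    [0.82,-0.61,0,0,0,0],
    [0.82,-0.61,0,0,0,0],
    [0.82,-0.61,0,0,0,0],
    [0.82,-0.61,0,0,0,0],
    [0.82,-0.61,0,0,0,0],
    [0.82,-0.61,0,0,0,0],
    [0.82,-0.61,0,0,0,0],
    [0.82,-0.61,0,0,0,0],
    [0.82,-0.61,0,0,0,0],
    [0.82,-0.61,0,0,0,0],
    [0.82,-0.61,0,0,0,0],
    [0.82,-0.61,0,0,0,0]
  ]
}}

```text
time: 2.1
ee_pos: [0.5744, -0.0315, 0.2362]
eef_rot: [0.984, 0.181, -0.0, 0.0]
ft_force: [-0.7, -0.3, 0.8]
width: 0.0872
grip_force: 0.0
```

>>> {"api": "carry_out", "payload": {
  "moves": [
    [0,0,0,0,0,-0.98],
    [0,0,0,0,0,-0.98],
    [0,0,0,0,0,-0.98],
    [0,0,0,0,0,-0.98],
    [0,0,0,0,0,-0.98],
    [0,0,0,0,0,-0.98],
    [0,0,0,0,0,-0.98],
    [0,0,0,0,0,-0.98],
    [0,0,0,0,0,0],
    [0,0,0,0,0,0]
  ],
  "fingers": 70
}}

```text
time: 3.35
ee_pos: [0.5738, -0.0326, 0.2363]
eef_rot: [0.747, 0.665, -0.0, -0.0]
ft_force: [-0.2, 0.4, -0.0]
width: 0.07
grip_force: 0.0
```

```bash
cat >> h.py <<'E'
da=np.array([-.1081,-.9941]);db=np.array([-.9883,-.1526]);O=np.array([.5674,-.0992]);E=np.array([.5169,-.1520])
def yaw(s): x=R.from_quat(s['eef_rot']).apply([1,0,0]);return np.degrees(np.arctan2(x[1],x[0]))
def delta(s,t):  # target xyz -> tool units
    return R.from_quat(s['eef_rot']).inv().apply(np.array(t)-s['ee_pos'])/.04
E
python3 - <<'E'
from h import *
from bench import *
s=read_state();print(s['time'],s['ee_pos'],R.from_quat(s['eef_rot']).as_matrix().round(3).tolist(),yaw(s),s['width'])
c=viewer.camera('wrist');P=pts(c);np.savez('w1.npz',**c)
cv2.imwrite('pics/w1.png',c['pixels'][:,:,::-1])
m=(P[...,2]>.113)&(P[...,2]<.13)&(np.hypot(P[...,0]-.575,P[...,1]+.032)<.04)
q=P[m];print(len(q),q.min(0),q.max(0),q.mean(0))
if len(q): col=(q.min(0)+q.max(0))[:2]/2;print('along A',(col-O)@da,'side',(col-O)@[-da[1],da[0]])
E
```

```text
3.35 [ 0.57383083 -0.03258631  0.23633502] [[0.115, 0.993, -0.0], [0.993, -0.115, 0.0], [-0.0, -0.0, -1.0]] 83.38476073011027 0.069997011771532
934 [ 0.55661282 -0.04303652  0.11302951] [ 0.59469383 -0.01389747  0.12404509] [ 0.57597103 -0.03160484  0.11936827]
along A -0.07120786718713454 side 0.0005583902783548358
```

View pics/w1.png

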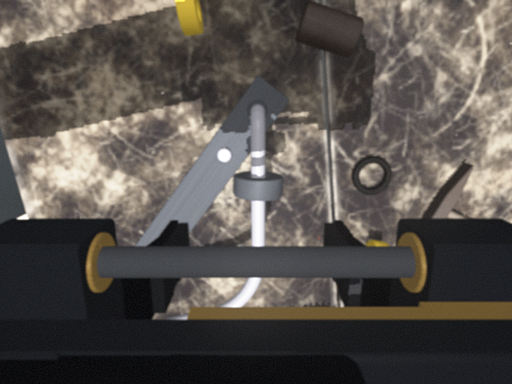

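The wrist view shows the collar at about (258,187), centred between the fingers, with the bush and ring clear of them. I'll descend and pinch.

>>> {"api": "carry_out", "payload": {
  "moves": [
    [0.04,0.02,0.88,0,0,-0.05],
    [0,0,0.88,0,0,0],
    [0,0,0.88,0,0,0],
    [0,0,0.88,0,0,0],
    [0,0,0,0,0,0],
    [0,0,0,0,0,0]
  ]
}}

```text
time: 4.15
ee_pos: [0.5757, -0.0308, 0.0972]
eef_rot: [0.744, 0.669, 0.001, 0.001]
ft_force: [-0.6, 0.0, -0.4]
width: 0.0697
grip_force: 0.0
```

>>> {"api": "carry_out", "payload": {
  "moves": [
    [0,0,0,0,0,0],
    [0,0,0,0,0,0],
    [0,0,0,0,0,0],
    [0,0,0,0,0,0],
    [0,0,0,0,0,0],
    [0,0,0,0,0,0],
    [0,0,0,0,0,0],
    [0,0,0,0,0,0]
  ],
  "fingers": 40,
  "force": 25
}}

```text
time: 5.15
ee_pos: [0.5751, -0.0311, 0.096]
eef_rot: [0.743, 0.669, 0.0, 0.0]
ft_force: [-1.2, -0.9, 5.1]
width: 0.0436
grip_force: 25.0
```

```bash
python3 - <<'E'
from h import *
from bench import *
s=read_state();print(s['time'],s['ee_pos'],yaw(s),s['width'],s['grip_force'],s['ft_force'],s['joint_positions'])
p=s['ee_pos'][:2]-O;print('along A',p@da,'side',p@[-da[1],da[0]])
c=viewer.camera('wrist');cv2.imwrite('pics/w2.png',c['pixels'][:,:,::-1])
E
```

```text
5.15 [ 0.5750873  -0.03107056  0.09597387] 83.96204772268177 0.04360082451893356 25.000739693641663 [-1.24903063 -0.94253424  5.08911429] [ 0.51137376  0.42454083 -0.6553076   1.72622839  0.2875829   1.08826567
 -0.3412866 ]
along A -0.06855846955251847 side 0.00027715597202913997
```

View pics/w2.png

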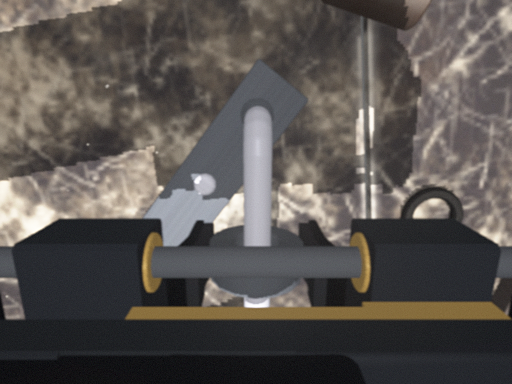

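Pinched at 43.6 mm with the bar centred at column 258. I'll lift 4 mm so the bore clears the bar, then go along leg A to the bend.

>>> {"api": "carry_out", "payload": {
  "moves": [
    [0,0,-0.05,0,0,0],
    [0,0,-0.05,0,0,0],
    [-0.2,0,0,0,0,0],
    [-0.25,0,0,0,0,0],
    [-0.25,0,0,0,0,0],
    [-0.25,0,0,0,0,0],
    [-0.25,0,0,0,0,0],
    [-0.25,0,0,0,0,0],
    [-0.25,0,0,0,0,0],
    [0,0,0,0,0,0],
    [0,0,0,0,0,0]
  ]
}}

```text
time: 6.58
ee_pos: [0.5678, -0.0982, 0.0998]
eef_rot: [0.743, 0.669, 0.0, -0.0]
ft_force: [0.2, 0.7, -1.5]
width: 0.0435
grip_force: 25.0
```

```bash
python3 - <<'E'
from h import *
from bench import *
s=read_state();print(s['time'],s['ee_pos'],yaw(s),s['width'],s['grip_force'],s['ft_force'])
p=s['ee_pos'][:2]-O;print('along A',p@da,'side',p@[-da[1],da[0]])
E
```

```text
6.575 [ 0.56783139 -0.09821766  0.09975639] 83.9853030749897 0.04348902209708966 24.999979734420776 [ 0.22554282  0.65138009 -1.48869324]
along A -0.0010231767309821706 side 0.00032265184173448677
```

>>> {"api": "carry_out", "payload": {
  "moves": [
    [-0.18,-0.009,0,0,0,0.78],
    [-0.163,-0.009,0,0,0,0.78],
    [-0.163,-0.009,0,0,0,0.78],
    [-0.163,-0.009,0,0,0,0.78],
    [-0.163,-0.009,0,0,0,0.78],
    [-0.163,-0.009,0,0,0,0.78],
    [0,0,0,0,0,0],
    [0,0,0,0,0,0]
  ]
}}

```text
time: 7.58
ee_pos: [0.5518, -0.1336, 0.0998]
eef_rot: [0.918, 0.396, 0.0, -0.0]
ft_force: [0.2, -0.4, -1.3]
width: 0.0433
grip_force: 25.0
```

```bash
python3 - <<'E'
from h import *
from bench import *
s=read_state();print(s['time'],s['ee_pos'],yaw(s),s['width'],s['grip_force'],s['ft_force'])
C=O+.06*np.array([da[1],-da[0]]);p=s['ee_pos'][:2]-C
print('C',C,'|E-C|',np.hypot(*(E-C)),'radius',np.hypot(*p),'arc deg',np.degrees(np.arctan2(*(O-C)[::-1])-np.arctan2(p[1],p[0])), 'yaw turned',83.8-yaw(s))
E
```

```text
7.575 [ 0.55180201 -0.13362442  0.09982105] 46.70480681201067 0.04333711235538307 24.99990776181221 [ 0.1949988  -0.39731712 -1.25947517]
C [ 0.507754 -0.092714] |E-C| 0.05998732459445079 radius 0.06011564069302847 arc deg 36.67892787328102 yaw turned 37.095193187989324
```

>>> {"api": "carry_out", "payload": {
  "moves": [
    [-0.18,-0.009,0,0,0,0.79],
    [-0.163,-0.009,0,0,0,0.79],
    [-0.163,-0.009,0,0,0,0.79],
    [-0.163,-0.009,0,0,0,0.79],
    [-0.163,-0.009,0,0,0,0.79],
    [-0.163,-0.009,0,0,0,0.79],
    [0,0,0,0,0,0],
    [-0.25,0,0,0,0,0],
    [-0.25,0,0,0,0,0],
    [-0.25,0,0,0,0,0],
    [-0.25,0,0,0,0,0],
    [0,0,0,0,0,0],
    [0,0,0,0,0,0]
  ]
}}

```text
time: 9.2
ee_pos: [0.4777, -0.1586, 0.0999]
eef_rot: [0.997, 0.075, 0.0, 0.0]
ft_force: [0.3, -0.4, -0.8]
width: 0.0435
grip_force: 25.0
```

```bash
python3 - <<'E'
from h import *
from bench import *
s=read_state();print(s['time'],s['ee_pos'],yaw(s),s['width'],s['grip_force'],s['ft_force'])
p=s['ee_pos'][:2]-E;print('along B',p@db,'left',p@[-db[1],db[0]])
E
```

```text
9.2 [ 0.47769418 -0.1585722   0.09993481] 8.610882671443434 0.043543517931438964 24.999898821115494 [ 0.2581367  -0.37664706 -0.84250913]
along B 0.039750033105298 left 0.0005125009191431126
```

>>> {"api": "carry_out", "payload": {
  "moves": [
    [-0.25,0,0,0,0,0],
    [-0.25,0,0,0,0,0],
    [-0.25,0,0,0,0,0],
    [-0.2,0,0,0,0,0],
    [-0.1,0,0,0,0,0],
    [0,0,0.04,0,0,0],
    [0,0,0.05,0,0,0],
    [0,0,0,0,0,0]
  ]
}}

```text
time: 10.2
ee_pos: [0.4361, -0.1648, 0.0961]
eef_rot: [0.997, 0.075, 0.0, -0.0]
ft_force: [0.7, -0.0, -0.2]
width: 0.0434
grip_force: 25.0
```

>>> {"api": "carry_out", "payload": {
  "moves": [
    [-0.03,0,0,0,0,0],
    [-0.02,0,0,0,0,0],
    [0,0,0,0,0,0]
  ]
}}

```text
time: 10.58
ee_pos: [0.434, -0.1651, 0.0962]
eef_rot: [0.997, 0.075, 0.0, 0.0]
ft_force: [1.0, 0.3, -2.8]
width: 0.0431
grip_force: 25.0
```

>>> {"api": "carry_out", "payload": {
  "moves": [
    [-0.02,0,0,0,0,0],
    [-0.02,0,0,0,0,0],
    [0,0,0,0,0,0]
  ]
}}

```text
time: 10.95
ee_pos: [0.4338, -0.1651, 0.0966]
eef_rot: [0.997, 0.075, 0.002, 0.0]
ft_force: [7.9, 0.8, -5.1]
width: 0.0436
grip_force: 25.0
```

Contact with the shoulder shows as 7.9 N along +x. Now I'll release and look.

>>> {"api": "carry_out", "payload": {
  "moves": [
    [0,0,0,0,0,0],
    [0,0,0,0,0,0],
    [0,0,0,0,0,0],
    [0,0,0,0,0,0],
    [0,0,0,0,0,0],
    [0,0,0,0,0,0]
  ],
  "fingers": 70
}}

```text
time: 11.7
ee_pos: [0.4323, -0.1654, 0.0961]
eef_rot: [0.997, 0.075, -0.0, 0.0]
ft_force: [-0.6, -0.6, -1.4]
width: 0.0696
grip_force: 0.0
```

>>> {"api": "carry_out", "payload": {
  "moves": [
    [0,0,-0.5,0,0,0],
    [0,0,-0.8,0,0,0],
    [0,0,-0.8,0,0,0],
    [0,0,-0.8,0,0,0],
    [0,0,-0.6,0,0,0],
    [0,0,0,0,0,0],
    [0,0,0,0,0,0]
  ]
}}

```text
time: 12.58
ee_pos: [0.432, -0.1653, 0.2354]
eef_rot: [0.997, 0.075, -0.0, -0.0]
ft_force: [-0.0, 0.3, -0.5]
width: 0.0702
grip_force: 0.0
```

```bash
python3 - <<'E'
from h import *
from bench import *
s=read_state();print(s['time'],s['ee_pos'],s['width'],s['ft_force'])
c=viewer.camera('wrist');a=c['pixels'][:,:,::-1]
d=viewer.camera('scene');b=cv2.resize(d['pixels'][190:270,180:260,::-1],(384,384),interpolation=cv2.INTER_CUBIC)
cv2.imwrite('pics/f.png',cv2.resize(np.hstack([a,b]),(800,343)))
for n,k in(('w',c),('s',d)):
    P=pts(k);q=P[(P[...,2]>.0)&(k['range_z']>0)]
    p=q[:,:2]-E;al=p@db;si=p@[-db[1],db[0]]
    # off-bar points: radius over 8 mm from centre line, profile along leg B
    rad=np.hypot(si,q[:,2]-.102);g=(rad>9)|((rad>.010)&(rad<.03)&(al>.06)&(al<.12)&(q[:,2]>.08))
    x=al[g]*1e3;print(n,np.histogram(x,bins=np.arange(64,122,2)))
E
```

```text
12.575 [ 0.4320009  -0.16529538  0.23540325] 0.07024095143267921 [-0.00904146  0.29676485 -0.46782625]
w (array([  4,   4,   5,   5,   6, 274, 158, 126, 119, 119, 116, 113, 118,
       107,  50,  82,  80,  75,  74,  36,   0,   2,   2,   1,   5,   1,
         1,   0]), array([ 64,  66,  68,  70,  72,  74,  76,  78,  80,  82,  84,  86,  88,
        90,  92,  94,  96,  98, 100, 102, 104, 106, 108, 110, 112, 114,
       116, 118, 120]))
s (array([ 1,  1,  0,  0,  0,  0, 13, 13, 19, 20, 21, 12, 27, 18, 57, 48, 11,
       12, 16, 35, 39,  4,  1,  0,  0,  1,  0,  1]), array([ 64,  66,  68,  70,  72,  74,  76,  78,  80,  82,  84,  86,  88,
        90,  92,  94,  96,  98, 100, 102, 104, 106, 108, 110, 112, 114,
       116, 118, 120]))
```

View pics/f.png

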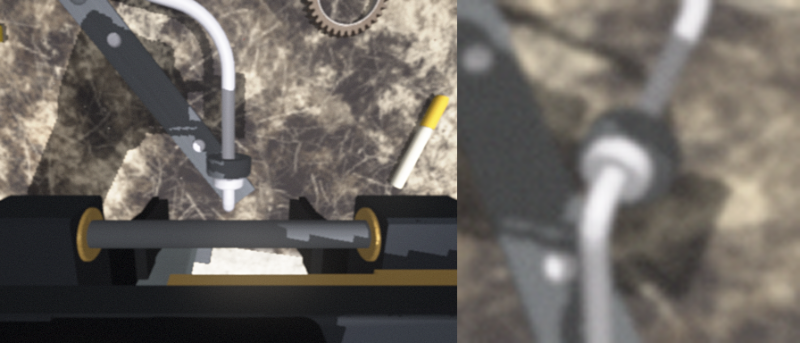

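The collar sits against the shoulder at (229,165) in the left view, with no visible gap. I'll check the total span of collar plus shoulder (28 mm if touching) before handing in.

```bash
python3 - <<'E'
from h import *
from bench import *
k=viewer.camera('wrist');P=pts(k);q=P[k['range_z']>0]
p=q[:,:2]-E;al=p@db*1e3;si=p@[-db[1],db[0]]
g=(np.abs(si)<.006)&(al>65)&(al<112)&(q[:,2]>.08)
for a in np.arange(70,110,1):
    h=q[g&(al>=a)&(al<a+1),2]
    print(int(a),round(float(np.median(h))*1e3,1) if len(h) else None,len(h),end=' | ')
E
```

```text
70 110.9 18 | 71 110.9 17 | 72 110.8 17 | 73 109.8 15 | 74 112.0 19 | 75 116.1 56 | 76 122.3 22 | 77 122.2 17 | 78 121.8 19 | 79 121.5 18 | 80 121.9 16 | 81 122.1 17 | 82 122.1 19 | 83 121.7 20 | 84 121.8 16 | 85 122.0 16 | 86 122.4 19 | 87 122.3 18 | 88 121.7 18 | 89 121.9 20 | 90 122.0 14 | 91 121.8 17 | 92 121.4 14 | 93 119.4 8 | 94 119.2 22 | 95 120.4 18 | 96 119.7 16 | 97 120.1 22 | 98 119.8 16 | 99 120.1 13 | 100 119.9 19 | 101 120.1 16 | 102 119.5 13 | 103 119.0 6 | 104 None 0 | 105 None 0 | 106 110.5 14 | 107 109.8 14 | 108 110.8 11 | 109 110.3 18 |
```

The span is 75.4–103.4 mm, which is 28 mm, so the collar is seated.

```bash
python3 -c "
from bench import r
print(r.close_job())"
```

```text
the job is handed in; nothing more can be done
None
```

The collar now hangs on leg B against the stop shoulder, released with the gripper raised clear; the job was handed in after about 13 s, and the ring, bush, gear and marker were not touched.

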